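# Pry open the slide case with a flat spatula

### The arm

A 6-joint arm with a two-finger parallel gripper is mounted at the origin on a cart in front of the work surface, level with it; the furniture and walls round the work are solid. World frame = base frame: x ahead of the robot, y to its left, z up, the work surface at z = 0. Lengths are in m, angles in rad, forces in N, time in s.
With the tool pointing down it reaches from about 0.35 to 0.975 m from the base axis. Payload 4.9 kg.
Tool frame: the origin (TCP) lies at the very end of the fingers, on their centre line; the grasp point (between the pads) lies 19 mm behind it (manip.hold_point_z is the distance from the TCP to the grasp point, in m); z points along the fingers, y is the direction in which the jaws open and shut (so a half turn about z gives the same grasp; the last joint's range is limited). The gripper opens to 85 mm and grips with 20 to 120 N. Pads are 22 mm wide; open, the fingers measure 114 mm over their backs; the gripper's body (76 mm by 85 mm) begins 54 mm behind the grasp point. The pads swing forward as they close: fully open they stand 13 mm farther back than shut.
Start: joints at [-1.425, 0.053, 1.613, -0, 1.476, -0.119], TCP at [0.164, -0.603, 0.231] pointing down, gripper open.
Joint ranges: [-3.01, 3.01], [-1.01, 2.22], [0.06, 2.58], [-1.02, 4.17], [0.09, 2.62], [-3.14, 3.14]. Speed limits (rad/s): [2.57, 2.57, 3.14, 3.14, 3.14, 3.14].

### API

Orientations are given as a unit quaternion [w, x, y, z].
In Python, from plant import manip gives the robot as it stands. The module is installed in compiled form; this text tells all that it offers.
- The arm moves only by the shell command python3 -m creep 'ROWS'. ROWS is JSON, a list of rows, each a list of 7 numbers: the turn, a rotation vector about the tool's x, y, z in degrees, then the shift along the tool's x, y, z in m, then the opening, from 0 (shut) to 1 (fully open). In form: [[ax, ay, az, tx, ty, tz, jaw], ...]. A call has 1 to 20 rows; each row shifts and turns the commanded pose from where the row before left it, along the tool's axes as they then stand; what a row does not reach is not made up. A row lasts 1/12 s, in which the tool goes at most 41.7 mm and 7.16 degrees, less where a joint would pass 70% of its speed; a pose out of reach is approached as far as the arm can. A call is refused whole if a number of a shift passes 0.0417 or a number of a turn 7.16, either way. A call with a gripper value outside its range is refused whole. The fingers move at their own pace and stop on an object; the grip force is fixed at half the most. Time passes only in rows, so rows that do not move let the fingers close. It gives the time, the measured TCP pose, the force and the opening at its end, in the units of the state.
- manip.state(): the state, without advancing time (a new reading comes with each control period).
- manip.grab_frame(name): name is "scene" or "top"; returns the picture (400x640x3 uint8, blue, green, red); there is no depth.
- manip.get_calibration(name): a dict with "fx", "fy", "cx", "cy" (pixels), "xyz" and "attitude" of the camera in the world. Camera axes: x right, y down, z forward; pixel columns grow to the right and rows downward; lengths in m; the calibration is good to about 2 mm. A picture is of the moment at which its call begins. get_calibration takes no time and is no camera call.
- manip.job_done(): hands the job in, once; it reports no verdict.
Trained networks look in the newest picture that a camera, given by its name, has taken for a name from the list of things; names that differ only in an ending like _2 or _b are one class to them, and where a whole thing is asked for, a point or a joint stands for the part that bears it (a point fixed in the world has none). Each returns a list of dicts, best first, with "confidence" (0 to 1); they miss things now and then, are a little off and sometimes report something else, mostly with a low value. They report only what shows in the picture. A call takes as long as a camera call. They do not tell look-alikes from the thing itself.
- manip.cut_out(target, camera): "pixels" (400x640 bool, what is visible of it) and "rect" ([left, top, right, bottom] in pixels, round what is visible of it).
The state is a dict: "time": time; "joint_pos": joint angles; "joint_vel": joint speeds; "joint_efforts": joint torques, N m; "tool_pos": TCP position; "tool_rot": TCP orientation; "contact_force": force on the tool from outside, world axes, zero at the start; "ft_torque": the same for the moment, N m; "gripper_width": opening from 0.0 (shut) to 1.0 (fully open).
Only numpy, scipy, OpenCV 4.12 (cv2) and the standard library are available. Lean on these libraries where they do the work, as an engineer would, in place of code of your own. Each camera call takes 0.05 s, during which the arm holds its last target.

### The job

Two closed flat cases stand on the bench. Use the flat steel spatula to open the wider one: slip its blade into the slot under the lip at the front of the lid and lever the lid up until it stands open at 45 degrees or more, without touching the case with the gripper itself. Then lay the spatula back down on the bench, and leave the narrower case, the marker pen and the forceps alone.

Things in the scene. Friction and masses are not known exactly. Their poses are not given: they have to be found in the camera images.
- spatula: Loose flat spatula, 60 g: black handle 100 x 14 wide x 18 mm tall, then a steel neck and a flat steel blade 18 wide, 2 mm thick, both at half the handle's height. Origin on the handle's underside, midway across, 30 mm behind its front end, 70 mm ahead of its rear end: good to grip across there. x points to the blade's tip (within 25 degrees of straight away from the robot), z up.
- spatula_tip (a point): Middle of the spatula blade's front edge, 95 mm along the tool's x and 9 mm above its underside, at half the blade's thickness.
- wide_case: Case to open: grey plastic, 100 deep (x), 130 wide (y), 38 mm high, white lid 7 mm thick on top; fixed to the bench. Origin: centre of its underside; z up; front faces -x, to the robot (turned up to 12 degrees). Lid hinge along y at x = 50, z = 38 mm (back). Mid-front, below the lid's lip, a grey ledge 60 mm wide, top at z = 26 mm, reaches to x = -68 mm.
- wide_case_lip (a point): Middle of the lower front edge of the lid's lip (60 wide, 4 thick, 18 mm beyond the front wall), 118 mm from the hinge; moves with the lid. Shut: x = -68, y = 0, z = 38 mm in the case's frame. Between lip and ledge is a slot 12 high, 18 deep, 60 mm wide, open to the front; the blade goes in level, 10 to 14 mm deep.
- wide_case_lid (a joint): Opening angle of the wide case's lid, rad: 0 shut (start), up to 1.6; positive lifts the front. Stiff hinge: about 1 N upward at the lip moves it, and it stays at whatever angle it is left. The lip moves on an arc about the hinge, up and away from the robot.
- narrow_case: The other case, to be left shut: same make, depth, height and lid, but only 80 mm wide. Origin at the centre of its underside. The two cases stand side by side, about 0.2 m apart, either one on the left.
- narrow_case_lid (a joint): Opening angle of the narrow case's lid, rad; 0 shut (start).
- pen_1: Bystander: white marker pen with black cap, 135 mm long, 17 mm thick, lying loose on the bench at the far right. Origin below its middle.
- forceps: Bystander: steel forceps, 134 x 12 x 8 mm, lying loose on the bench at the far left. Origin below its middle.
Mind the look-alikes: they are no part of the job. Leave any pink or yellow look-alike of the narrow_case alone.

How it is judged:
On the way:
1. the spatula raises the lid of the wide case past 12 degrees (value of joint wide_case_lid above 0.2 rad and contact force between spatula and wide_case above 0.1 N), for 0.1 s.
At the end, for the whole second after the job is handed in: The wide case's lid stands open at 0.70 rad (40 degrees) or more, the narrow case's lid is shut (under 0.1 rad), and the spatula lies at rest on the bench (origin between -10 and 25 mm high), touching neither case (value of joint wide_case_lid above 0.7 rad and value of joint narrow_case_lid below 0.1 rad and height (world z) of spatula between -0.01 and 0.025 m and linear speed of spatula below 0.03 m/s and contact force between spatula and wide_case below 0.05 N and contact force between spatula and narrow_case below 0.05 N).
It fails at once if the gripper or the arm itself touches the wide case or its lid (over 0.5 N) (contact force between any of the arm, the fingers and wide_case above 0.5 N).
It fails at once if the narrow case's lid is opened by more than 0.1 rad (value of joint narrow_case_lid above 0.1 rad).
It fails at once if the pen or the forceps is moved by more than 30 mm (distance of any of pen_1, forceps from where it was at the start of the episode above 0.03 m).
It fails at once if the spatula is dropped: falls free of the fingers at over 0.6 m/s more than 30 mm above the bench (height (world z) of spatula above 0.03 m and linear speed of spatula above 0.6 m/s and contact force between the fingers and spatula below 0.05 N).
It also fails if it takes over 61 s, if anything falls off the work surface, if the arm or the gripper's body presses on something with over 40 N, if the wrist force passes 120 N, or if a joint passes its speed limit or range.

## Working session

There is one attempt and no reset: what is moved stays moved. The work goes in short steps, Python scripts to look and compute and a shell command to move; the robot and the scene stay as the last step left them, time stands still between calls to the robot, and variables do not carry over. Pictures are saved under pics/ and viewed, and the job is handed in when it is done.

```bash
mkdir -p pics; python3 - <<'E'
from plant import manip
import cv2
for n in("scene","top"):
    cv2.imwrite(f"pics/{n}0.png",manip.grab_frame(n)); print(n,manip.get_calibration(n))
s=manip.state(); print(s); print(manip.hold_point_z)
E
```

```text
scene {'fx': 413.5242621133203, 'fy': 413.5242621133203, 'cx': 320.4266976066977, 'cy': 197.73096347407443, 'xyz': array([-0.17628785,  0.65577878,  0.81343418]), 'attitude': array([ 0.18727606, -0.3638867 ,  0.82011496, -0.39990698])}
top {'fx': 520.4164352072739, 'fy': 520.4164352072739, 'cx': 316.5532357200588, 'cy': 196.04790919030347, 'xyz': array([0.30900651, 0.01381556, 1.4646545 ]), 'attitude': array([ 0.07162516, -0.69778151,  0.71066641, -0.05407451])}
{'time': 0.1, 'joint_pos': array([-1.42502347e+00,  5.33471853e-02,  1.61419015e+00, -2.07931992e-06,
        1.47599373e+00, -1.19022399e-01]), 'joint_vel': array([ 0.00111179, -0.00205197, -0.00295689, -0.00035331, -0.00094523,
       -0.00096636]), 'joint_efforts': array([-3.54149570e-04, -3.94904780e+01, -3.71364462e+01, -1.31088354e-04,
        3.89857640e-03,  1.82635910e-05]), 'tool_pos': array([ 0.16347177, -0.60264549,  0.23013104]), 'tool_rot': array([-9.69104697e-04,  9.91247751e-01,  1.32011198e-01, -1.39977559e-05]), 'contact_force': array([-0.6473204 , -0.40117216, -1.3157747 ]), 'ft_torque': array([-0.02921745,  0.00635762,  0.02878351]), 'gripper_width': 0.9975456678348704}
0.0187
```

View pics/scene0.png

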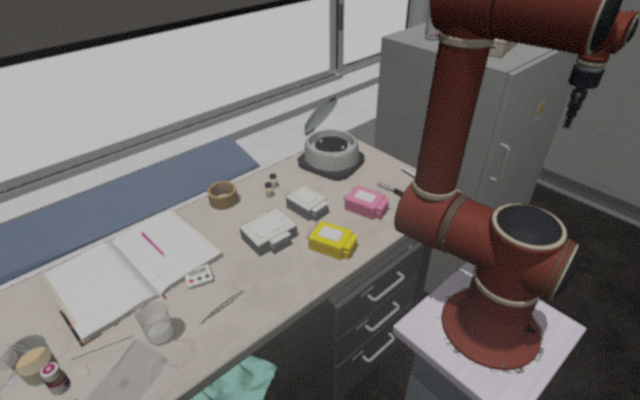

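View pics/top0.png

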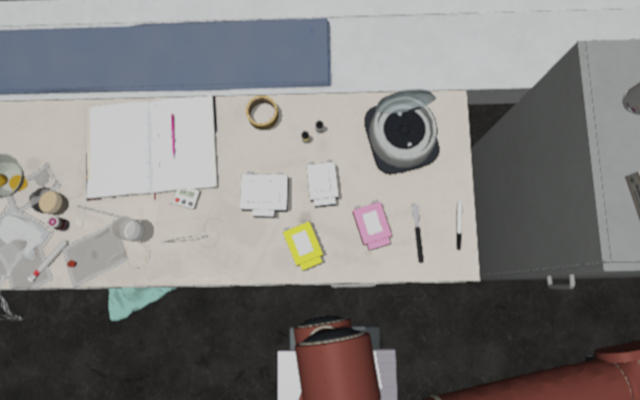

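Wide-case candidates in the top view are the white box at (264,193), the white box at (323,184), yellow at (304,245) and pink at (373,225). The widest white one, (264,193), is the wide case. For the spatula, the candidates are (418,233), which has a black handle and a steel blade, and the white pen with a black cap at (459,225). I'll check both choices in crops.

```bash
cat > h.py <<'E'
import numpy as np,cv2
from plant import manip
from scipy.spatial.transform import Rotation as R
def cal(n):
    c=manip.get_calibration(n); q=c['attitude']; return c,R.from_quat([q[1],q[2],q[3],q[0]]).as_matrix(),np.array(c['xyz'])
def ray(n,u,v,z):
    c,M,p=cal(n); d=M@np.array([(u-c['cx'])/c['fx'],(v-c['cy'])/c['fy'],1]); return p+d*(z-p[2])/d[2]
def proj(n,P):
    c,M,p=cal(n); q=(np.atleast_2d(P)-p)@M; return np.c_[c['fx']*q[:,0]/q[:,2]+c['cx'],c['fy']*q[:,1]/q[:,2]+c['cy']]
def crop(im,x0,y0,x1,y1,s,fn):
    cv2.imwrite(fn,cv2.resize(im[y0:y1,x0:x1],None,fx=s,fy=s,interpolation=cv2.INTER_CUBIC))
def tr(p,yaw,z=0): 
    M=R.from_euler('z',yaw).as_matrix(); return lambda q: np.atleast_2d(q)@M.T+np.array([p[0],p[1],z])
def mrect(t,n):
    for d in manip.cut_out(t,n): 
        m=d['pixels']; ys,xs=np.nonzero(m); 
        print(t,n,round(d['confidence'],2),d['rect'],m.sum(),cv2.minAreaRect(np.c_[xs,ys].astype(np.float32)) if m.any() else None); yield d
E
python3 - <<'E'
from h import *
im=manip.grab_frame("top"); cv2.imwrite("pics/t1.png",im)
crop(im,230,160,350,230,6,"pics/t1a.png"); crop(im,395,195,475,270,7,"pics/t1b.png")
for t in("wide_case","spatula","narrow_case"): list(mrect(t,"top"))
print(ray("top",420,230,.018),ray("top",264,193,.045))
E
```

```text
wide_case top 0.83 [239.6, 169.3, 289.7, 219.4] 1980 ((264.3773498535156, 195.1792449951172), (48.60634231567383, 45.50806427001953), 1.9091522693634033)
spatula top 0.73 [412.3, 203.2, 423.5, 265.0] 309 ((417.20269775390625, 233.0777587890625), (58.308528900146484, 6.457147598266602), 84.42780303955078)
narrow_case top 0.89 [303.6, 161.7, 336.6, 211.4] 1258 ((322.3719177246094, 183.8475799560547), (46.381248474121094, 28.8226318359375), 83.6598129272461)
narrow_case top 0.65 [354.9, 201.6, 389.4, 248.8] 1263 ((371.6448974609375, 226.1926727294922), (45.654510498046875, 30.361095428466797), 73.61045837402344)
narrow_case top 0.6 [282.4, 221.3, 324.1, 271.9] 1260 ((303.1893310546875, 245.7455596923828), (46.23390579223633, 29.263341903686523), 67.61986541748047)
[ 0.46788882 -0.23810464  0.018     ] [0.57642829 0.19328698 0.045     ]
```

View pics/t1a.png

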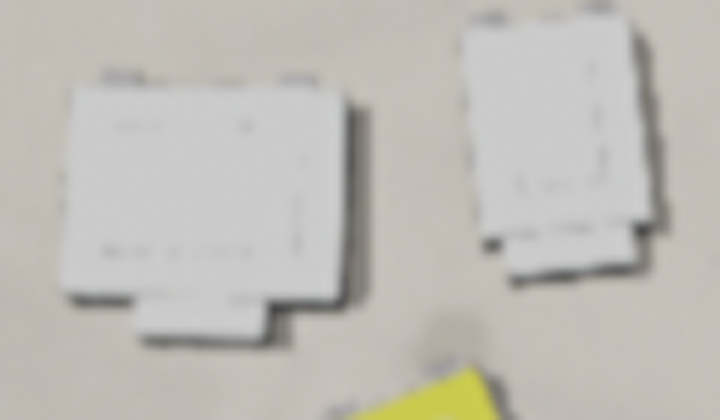

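View pics/t1b.png

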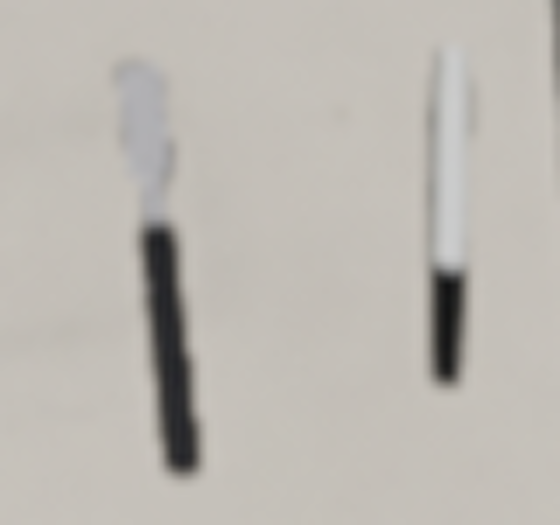

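Top crop: the left white box is the wide one, with its lip at crop (204,342), full-frame about (264,217). The right-hand tool is the pen. The spatula's handle runs (417,228) to (421,262) and its blade tip is at about (414,204). Next I'll fit the poses.

```bash
cat >> h.py <<'E'
from scipy.optimize import least_squares
def fit(n,pix,model,x0):
    f=lambda p:(proj(n,tr(p[:2],p[2])(model))-pix).ravel()
    r=least_squares(f,x0); return r.x,np.abs(r.fun).max()
E
python3 - <<'E'
from h import *
up=lambda a,s,x0,y0:(np.array(a,float)+.5)/s-.5+[x0,y0]
pc=up([(75,88),(348,92),(342,300),(63,293),(140,338),(268,342)],6,230,160)
mc=np.array([[50,65,45],[50,-65,45],[-50,-65,45],[-50,65,45],[-68,30,42],[-68,-30,42]])/1e3
p,e=fit("top",pc,mc,[.57,.19,0]); print("case",p.round(4),np.degrees(p[2]),e)
print("lip",tr(p[:2],p[2])([[-.068,0,.038]]))
ps=up([(157,228),(182,472),(140,60)],7,395,195)
ms=np.array([[30,0,18],[-70,0,18],[95,0,10]])/1e3
q,e=fit("top",ps,ms,[.45,-.23,0]);print("spat",q.round(4),np.degrees(q[2]),e)
im=manip.grab_frame("scene"); crop(im,220,170,420,270,4,"pics/s1.png")
# overlays
c=tr(p[:2],p[2])
for P in mc: cv2.circle(im,tuple(proj("scene",c(P))[0].round().astype(int)),1,(0,0,255),-1)
c=tr(q[:2],q[2])
for P in ms: cv2.circle(im,tuple(proj("scene",c(P))[0].round().astype(int)),1,(0,0,255),-1)
crop(im,220,170,420,270,4,"pics/s2.png")
for t in("pen_1","forceps"): list(mrect(t,"top"))
E
```

```text
case [ 0.58    0.1928 -0.0383] -2.193949286903917 0.6645366677412312
lip [[0.51200454 0.19539672 0.038     ]]
spat [ 0.4486 -0.232   0.0433] 2.478321218136464 0.9065447308665284
pen_1 top 0.58 [455.2, 201.2, 460.2, 252.2] 265 ((458.5, 226.0), (48.0, 5.0), 90.0)
```

View pics/s2.png

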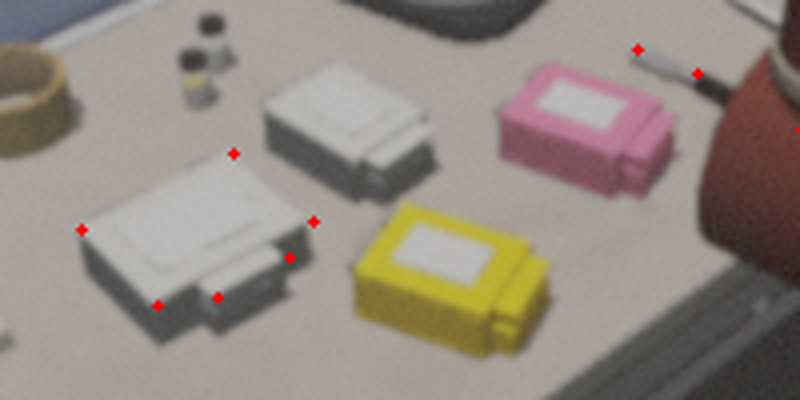

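The scene overlay agrees to about 1–2 px (2–4 mm), which is enough to act on. Next I'll work out the approach move.

```bash
cat >> h.py <<'E'
def pose():
    s=manip.state(); q=s['tool_rot']; return np.array(s['tool_pos']),R.from_quat([q[1],q[2],q[3],q[0]])
def target_rot(yaw,pitch=0): # yaw,pitch deg; pitch nose-up
    return R.from_euler('z',yaw,degrees=True)*R.from_euler('y',-pitch,degrees=True)*R.from_euler('x',180,degrees=True)
def delta(P,yaw,pitch=0):
    p,r=pose(); T=target_rot(yaw,pitch)
    print("pos",p.round(4),"turn(tool,deg)",np.degrees((r.inv()*T).as_rotvec()).round(2),"shift now-axes",r.inv().apply(np.array(P)-p).round(4),"shift target-axes",T.inv().apply(np.array(P)-p).round(4),"t",manip.state()['time'])
E
python3 - <<'E'
from h import *
delta([.4486,-.232,.15],2.48)
print(ray("top",320,283,0),ray("top",459,226,.017),ray("top",388,240,.04))
E
```

```text
pos [ 0.1636 -0.6032  0.2312] turn(tool,deg) [-1.000e-02  0.000e+00  1.269e+01] shift now-axes [ 0.3722 -0.2836  0.0813] shift target-axes [ 0.3008 -0.3585  0.0812] t 0.45
[0.32742716 0.04254247 0.        ] [ 0.47710904 -0.34664762  0.017     ] [ 0.43971559 -0.14593151  0.04      ]
```

```bash
python3 -m creep '[[0,0,6.35,0,0,0,0.7],[0,0,6.35,0,0,0,0.7],[0,0,0,0.025,-0.03,0.0068,0.7],[0,0,0,0.025,-0.03,0.0068,0.7],[0,0,0,0.025,-0.03,0.0068,0.7],[0,0,0,0.025,-0.03,0.0068,0.7],[0,0,0,0.025,-0.03,0.0068,0.7],[0,0,0,0.025,-0.03,0.0068,0.7],[0,0,0,0.025,-0.03,0.0068,0.7],[0,0,0,0.025,-0.03,0.0068,0.7],[0,0,0,0.025,-0.03,0.0068,0.7],[0,0,0,0.025,-0.03,0.0068,0.7],[0,0,0,0.025,-0.03,0.0068,0.7],[0,0,0,0.025,-0.03,0.0068,0.7],[0,0,0,0,0,0,0.7],[0,0,0,0,0,0,0.7]]'
python3 - <<'E'
from h import *
delta([.4486,-.232,.004],2.48)
im=manip.grab_frame("top");crop(im,370,180,490,280,6,"pics/t2.png")
im=manip.grab_frame("scene");crop(im,340,120,480,240,5,"pics/s3.png")
E
```

```text
time: 1.78
tool_pos: [0.4484, -0.2288, 0.1492]
tool_rot: [-0.0, 1.0, 0.024, -0.0]
contact_force: [-1.2, 0.4, -0.2]
gripper_width: 0.701
pos [ 0.4484 -0.2288  0.1492] turn(tool,deg) [-0.02  0.05  0.23] shift now-axes [0.0002 0.0033 0.1452] shift target-axes [1.000e-04 3.200e-03 1.452e-01] t 1.7833
```

View pics/t2.png

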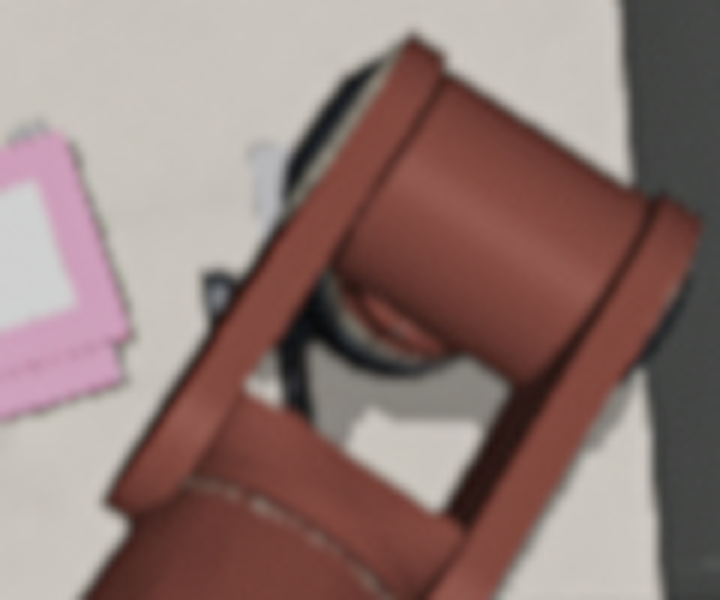

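The arm stands over the spatula, with the blade visible at crop (262,170). The pen is clear. Descending and closing.

```bash
python3 -m creep '[[0,0,0,0,0.003,0.02,0.7],[0,0,0,0,0,0.02,0.7],[0,0,0,0,0,0.02,0.7],[0,0,0,0,0,0.02,0.7],[0,0,0,0,0,0.02,0.7],[0,0,0,0,0,0.015,0.7],[0,0,0,0,0,0.01,0.7],[0,0,0,0,0,0.01,0.7],[0,0,0,0,0,0.01,0.7],[0,0,0,0,0,0,0.7],[0,0,0,0,0,0,0.7]]'
python3 - <<'E'
from h import *
delta([.4486,-.232,.004],2.48)
E
python3 -m creep '[[0,0,0,0,0,0,0],[0,0,0,0,0,0,0],[0,0,0,0,0,0,0],[0,0,0,0,0,0,0],[0,0,0,0,0,0,0],[0,0,0,0,0,0,0],[0,0,0,0,0,0,0],[0,0,0,0,0,0,0],[0,0,0,0,0,0,0],[0,0,0,0,0,0,0]]'
```

```text
time: 2.8
tool_pos: [0.4477, -0.2338, 0.0046]
tool_rot: [-0.0, 1.0, 0.021, -0.0]
contact_force: [-0.6, -0.3, -0.1]
gripper_width: 0.701
pos [ 0.4477 -0.2338  0.0046] turn(tool,deg) [-0.01  0.02 -0.04] shift now-axes [ 0.0009 -0.0018  0.0006] shift target-axes [ 0.0009 -0.0018  0.0006] t 2.8
time: 3.63
tool_pos: [0.4487, -0.2341, 0.0057]
tool_rot: [0.0, 1.0, 0.022, 0.001]
contact_force: [-0.7, 0.6, 5.9]
gripper_width: 0.144
```

```bash
python3 -m creep '[[0,0,0,0,0,-0.01,0],[0,0,0,0,0,-0.015,0],[0,0,0,0,0,-0.02,0],[0,0,0,0,0,-0.02,0],[0,0,0,0,0,-0.02,0],[0,0,0,0,0,-0.02,0],[0,0,0,0,0,-0.02,0],[0,0,0,0,0,-0.015,0],[0,0,0,0,0,0,0],[0,0,0,0,0,0,0]]'
python3 - <<'E'
from h import *
c=tr([.58,.1928],-.0383)
# origin of spatula with tip 60 mm ahead of lip
P=c([[-.068-.06-.095,0,0]])[0]; print(P)
P[2]=.14
delta(P,-2.19)
im=manip.grab_frame("scene");crop(im,340,100,480,220,5,"pics/s4.png")
E
```

```text
time: 4.47
tool_pos: [0.4481, -0.2337, 0.1452]
tool_rot: [0.0, 1.0, 0.022, 0.001]
contact_force: [-0.3, -0.2, -1.7]
gripper_width: 0.143
[0.35716354 0.20133881 0.        ]
pos [ 0.4481 -0.2337  0.1452] turn(tool,deg) [ 0.04 -0.06  4.66] shift now-axes [-0.0721 -0.4385  0.0048] shift target-axes [-0.1075 -0.4312  0.0052] t 4.4667
```

View pics/s4.png

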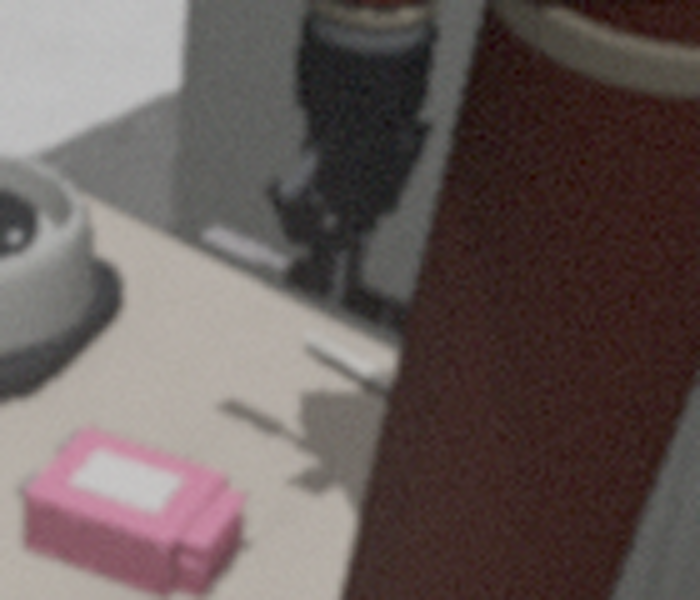

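The spatula is held level, with the blade at crop (240,245) above its shadow. Moving it in front of the wide case at height.

```bash
python3 -m creep '[[0,0,4.66,0,0,0,0],[0,0,0,-0.0067,-0.027,0,0],[0,0,0,-0.0067,-0.027,0,0],[0,0,0,-0.0067,-0.027,0,0],[0,0,0,-0.0067,-0.027,0,0],[0,0,0,-0.0067,-0.027,0,0],[0,0,0,-0.0067,-0.027,0,0],[0,0,0,-0.0067,-0.027,0,0],[0,0,0,-0.0067,-0.027,0,0],[0,0,0,-0.0067,-0.027,0,0],[0,0,0,-0.0067,-0.027,0,0],[0,0,0,-0.0067,-0.027,0,0],[0,0,0,-0.0067,-0.027,0,0],[0,0,0,-0.0067,-0.027,0,0],[0,0,0,-0.0067,-0.027,0,0],[0,0,0,-0.0067,-0.027,0,0],[0,0,0,-0.0067,-0.027,0,0],[0,0,0,0,0,0,0],[0,0,0,0,0,0,0]]'
python3 - <<'E'
from h import *
delta([.357,.201,.0275],-2.19)
E
```

```text
time: 6.1
tool_pos: [0.3558, 0.2026, 0.1428]
tool_rot: [0.001, 1.0, -0.017, -0.002]
contact_force: [1.2, -0.7, -0.5]
gripper_width: 0.143
pos [0.3558 0.2026 0.1428] turn(tool,deg) [0.1  0.19 0.19] shift now-axes [0.0017 0.0014 0.1153] shift target-axes [0.0013 0.0016 0.1153] t 6.1
```

```bash
python3 -m creep '[[0,0,0,0.0013,0.0015,0.019,0],[0,0,0,0,0,0.019,0],[0,0,0,0,0,0.019,0],[0,0,0,0,0,0.019,0],[0,0,0,0,0,0.019,0],[0,0,0,0,0,0.01,0],[0,0,0,0,0,0.009,0],[0,0,0,0,0,0,0],[0,0,0,0,0,0,0]]'
python3 - <<'E'
from h import *
p,r=pose(); print(p, r.as_euler('xyz',degrees=True))
im=manip.grab_frame("scene");cv2.imwrite("pics/s5f.png",im)
c=tr([.58,.1928],-.0383)
tip=p+r.apply([.095,0,-.0033]); print(tip)
a,b=proj("scene",tip)[0],proj("top",tip)[0]; print(a,b)
crop(im,220,190,320,290,7,"pics/s5.png")
im=manip.grab_frame("top");crop(im,220,150,320,280,5,"pics/t5.png")
E
```

```text
time: 6.85
tool_pos: [0.3586, 0.2002, 0.0306]
tool_rot: [0.0, 1.0, -0.019, -0.0]
contact_force: [0.1, 0.4, -0.9]
gripper_width: 0.143
[0.35858982 0.2002435  0.0306463 ] [ 1.79982816e+02  3.03603359e-02 -2.22768862e+00]
[0.45351979 0.19655171 0.03389596]
[296.40044727 252.80103451] [263.23952487 237.49640333]
```

View pics/s5.png

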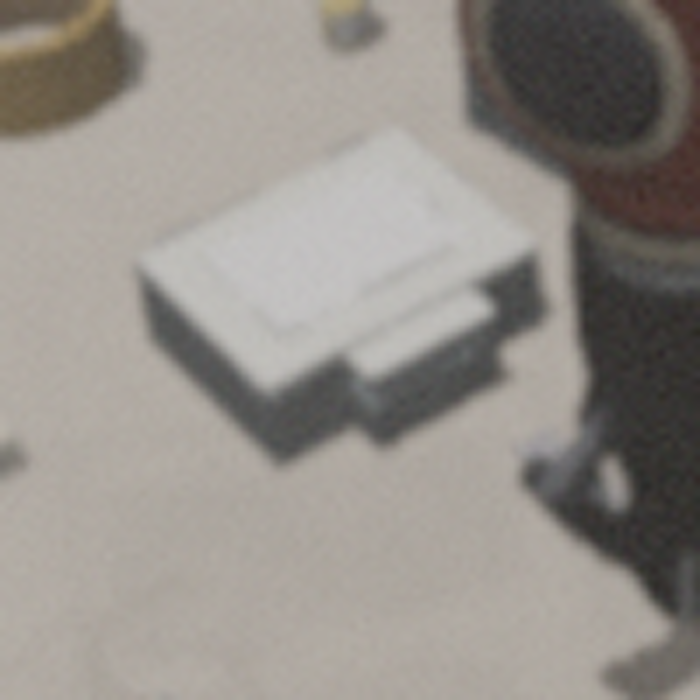

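View pics/t5.png

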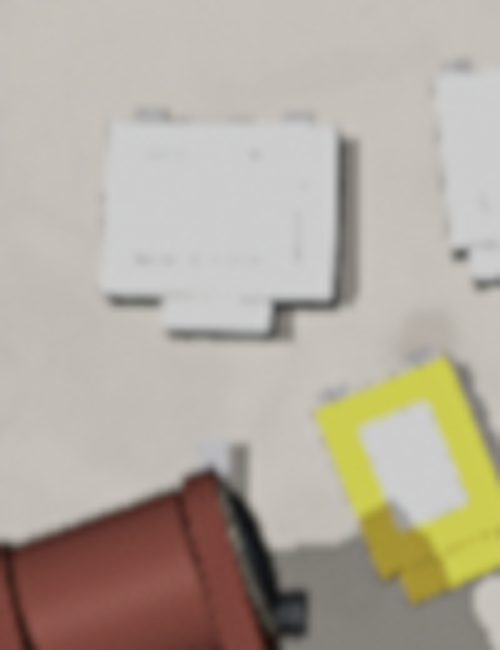

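The predicted tip, (263.2,237.5), matches the picture (blade tip at crop (213,440) → (262.6,238)). Next I'll cross-check the case pose from the scene camera.

```bash
python3 - <<'E'
from h import *
up=lambda a,s,x0,y0:(np.array(a,float)+.5)/s-.5+[x0,y0]
mc=np.array([[50,65,45],[50,-65,45],[-50,-65,45],[-50,65,45],[-68,30,42],[-68,-30,42]])/1e3
ps=up([(140,265),(396,128),(540,242),(270,393),(368,376),(496,305)],7,220,190)
p,e=fit("scene",ps,mc,[.58,.19,0]);print(p,np.degrees(p[2]),e)
delta(tr([.58,.1928],-.0383)([[-.068-.007-.095,0,.0287]])[0],-2.19)
E
```

```text
[ 0.58309462  0.19482002 -0.02447924] -1.4025570206049571 1.2392520276869732
pos [0.3595 0.2008 0.0318] turn(tool,deg) [-0.04 -0.11 -0.01] shift now-axes [ 0.0507 -0.0004  0.0032] shift target-axes [ 0.0507 -0.0004  0.0031] t 6.95
```

```bash
python3 -m creep '[[0,0,0,0.008,0,0.002,0],[0,0,0,0.01,0,0,0],[0,0,0,0.01,0,0,0],[0,0,0,0.01,0,0,0],[0,0,0,0.007,0,0,0],[0,0,0,0,0,0,0],[0,0,0,0,0,0,0]]'
for i in 1 2 3 4; do python3 -c "
from h import *
for i in range(1):
  manip.grab_frame('top'); s=manip.state(); print(s['tool_pos'].round(4),s['contact_force'].round(2))"; done
```

```text
time: 7.53
tool_pos: [0.4039, 0.1988, 0.0287]
tool_rot: [0.0, 1.0, -0.019, -0.0]
contact_force: [-1.2, 0.0, -1.0]
gripper_width: 0.143
[0.4034 0.1988 0.0285] [-0.91 -0.1  -0.82]
[0.4031 0.1988 0.0284] [ 0.24 -0.06 -0.99]
[0.403  0.1989 0.0284] [-0.35  0.11 -0.58]
[0.403  0.1989 0.0284] [-0.57  0.67 -1.22]
```

```bash
python3 -m creep '[[0,0,0,0.006,0,0,0],[0,0,0,0.006,0,0,0],[0,0,0,0.006,0,0,0],[0,0,0,0.004,0,0,0],[0,0,0,0,0,0,0],[0,0,0,0,0,0,0]]'
python3 - <<'E'
from h import *
im=manip.grab_frame("scene");crop(im,220,190,320,290,7,"pics/s6.png")
im=manip.grab_frame("top");crop(im,220,150,320,280,5,"pics/t6.png")
p,r=pose();s=manip.state();print(p,s['contact_force'],s['ft_torque'])
E
```

```text
time: 8.23
tool_pos: [0.4258, 0.198, 0.0287]
tool_rot: [0.0, 1.0, -0.019, -0.0]
contact_force: [-0.9, -0.5, -0.7]
gripper_width: 0.14
[0.42525662 0.19801797 0.0285267 ] [ 0.03252519 -0.62877509 -0.92869383] [-0.03480179 -0.00668433 -0.00823417]
```

View pics/s6.png

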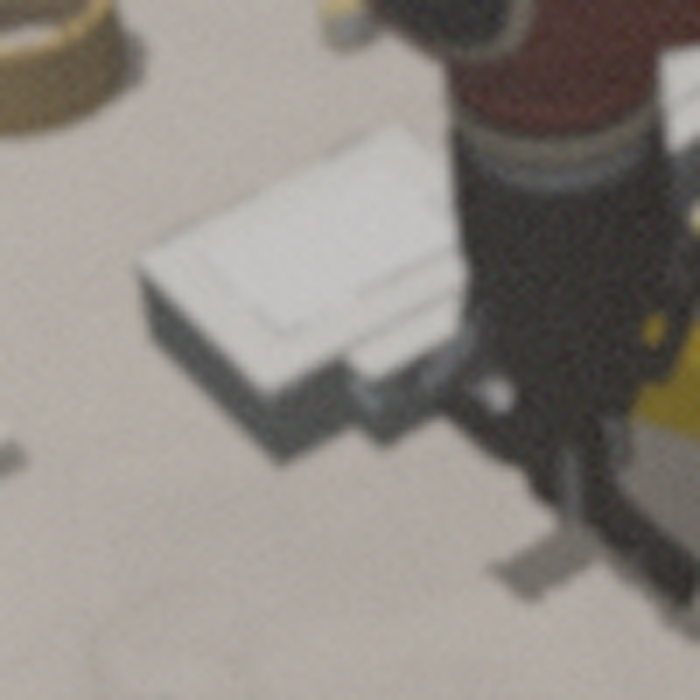

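View pics/t6.png

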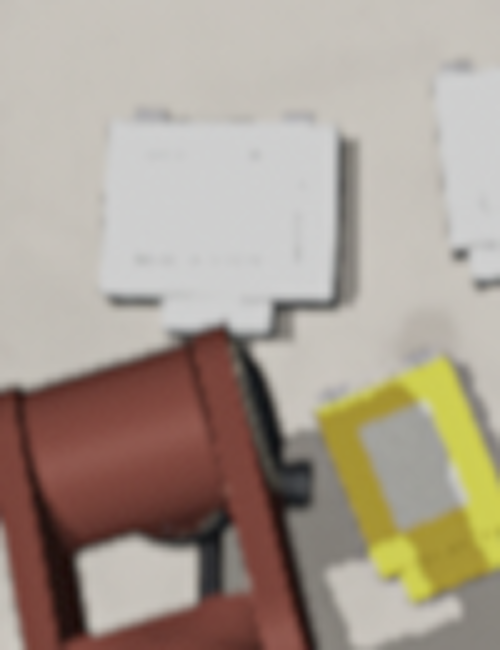

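No contact, and the blade goes under the lip in both views (gripper about 40 mm clear of the lip). I'll go about 5 mm deeper.

```bash
python3 -m creep '[[0,0,0,0.003,0,0,0],[0,0,0,0.002,0,0,0],[0,0,0,0,0,0,0],[0,0,0,0,0,0,0]]'
python3 - <<'E'
from h import *
p,r=pose()
# hinge in case frame, rigid rotation about hinge axis
yaw=-2.0
H=tr([.5815,.1935],np.radians(yaw))([[.05,0,.038]])[0]
ax=R.from_euler('z',yaw,degrees=True).apply([0,-1,0])
print(p,H, "offset in tool axes:", r.inv().apply(p-H))
prev=(p,r)
for th in np.arange(0,66,5):
    q=R.from_rotvec(ax*np.radians(th)); P=H+q.apply(p-H); rr=q*r
    print(th,P.round(4), "shift in prev axes",prev[1].inv().apply(P-prev[0]).round(4),"in new",rr.inv().apply(P-prev[0]).round(4),"turn",np.degrees((prev[1].inv()*rr).as_rotvec()).round(2)); prev=(P,rr)
E
```

```text
time: 8.67
tool_pos: [0.4306, 0.1979, 0.0288]
tool_rot: [-0.0, 1.0, -0.019, 0.0]
contact_force: [-0.4, -0.5, -0.8]
gripper_width: 0.143
[0.43058325 0.19791198 0.02878198] [0.63146954 0.19175503 0.038     ] offset in tool axes: [-0.20097561  0.00152992  0.00920023]
0 [0.4306 0.1979 0.0288] shift in prev axes [0. 0. 0.] in new [0. 0. 0.] turn [0. 0. 0.]
5 [0.4322 0.1979 0.0113] shift in prev axes [ 0.0016 -0.      0.0175] in new [0.     0.     0.0176] turn [ 0.02  5.   -0.  ]
10 [ 0.4352  0.1977 -0.006 ] shift in prev axes [ 0.0016 -0.      0.0175] in new [0.     0.     0.0176] turn [ 0.02  5.   -0.  ]
15 [ 0.4398  0.1976 -0.0229] shift in prev axes [ 0.0016 -0.      0.0175] in new [0.     0.     0.0176] turn [ 0.02  5.   -0.  ]
20 [ 0.4458  0.1974 -0.0394] shift in prev axes [ 0.0016 -0.      0.0175] in new [0.     0.     0.0176] turn [ 0.02  5.   -0.  ]
25 [ 0.4533  0.1971 -0.0553] shift in prev axes [ 0.0016 -0.      0.0175] in new [0.     0.     0.0176] turn [ 0.02  5.   -0.  ]
30 [ 0.4621  0.1968 -0.0705] shift in prev axes [ 0.0016 -0.      0.0175] in new [0.     0.     0.0176] t
[... 226 characters left out ...]
 in new [0.     0.     0.0176] turn [ 0.02  5.   -0.  ]
45 [ 0.4959  0.1956 -0.1106] shift in prev axes [ 0.0016 -0.      0.0175] in new [0.     0.     0.0176] turn [ 0.02  5.   -0.  ]
50 [ 0.5094  0.1952 -0.1219] shift in prev axes [ 0.0016 -0.      0.0175] in new [0.     0.     0.0176] turn [ 0.02  5.   -0.  ]
55 [ 0.5238  0.1947 -0.1319] shift in prev axes [ 0.0016 -0.      0.0175] in new [0.     0.     0.0176] turn [ 0.02  5.   -0.  ]
60 [ 0.539   0.1941 -0.1407] shift in prev axes [ 0.0016 -0.      0.0175] in new [0.     0.     0.0176] turn [ 0.02  5.   -0.  ]
65 [ 0.5549  0.1936 -0.148 ] shift in prev axes [ 0.0016 -0.      0.0175] in new [0.     0.     0.0176] turn [ 0.02  5.   -0.  ]
```

The lid's lip is the high end as it opens, so I'll keep the blade level and trace the tip along the arc (r≈106 mm). First to about 20°, then check.

```bash
python3 -m creep '[[0,0,0,0,0,-0.003,0],[0,0,0,0,0,-0.0025,0],[0,0,0,0.0001,0,-0.0037,0],[0,0,0,0.0002,0,-0.0037,0],[0,0,0,0.0004,0,-0.0037,0],[0,0,0,0.0004,0,-0.0037,0],[0,0,0,0.0006,0,-0.0036,0],[0,0,0,0.0007,0,-0.0036,0],[0,0,0,0.0009,0,-0.0036,0],[0,0,0,0.0009,0,-0.0036,0],[0,0,0,0.0011,0,-0.0035,0],[0,0,0,0.0012,0,-0.0035,0],[0,0,0,0,0,0,0],[0,0,0,0,0,0,0]]'
python3 - <<'E'
from h import *
im=manip.grab_frame("scene");crop(im,220,190,320,290,7,"pics/s7.png")
p,r=pose();s=manip.state();print(p,r.as_euler('xyz',degrees=True),s['contact_force'],s['ft_torque'])
E
```

```text
time: 9.83
tool_pos: [0.4377, 0.1977, 0.071]
tool_rot: [-0.0, 1.0, -0.019, 0.001]
contact_force: [1.0, -0.1, -1.0]
gripper_width: 0.143
[0.43755246 0.19772535 0.07082561] [-1.79981063e+02 -8.45302334e-02 -2.18709673e+00] [ 0.82789442  0.73291339 -0.82192291] [ 0.0422895  -0.05586849  0.03291098]
```

View pics/s7.png

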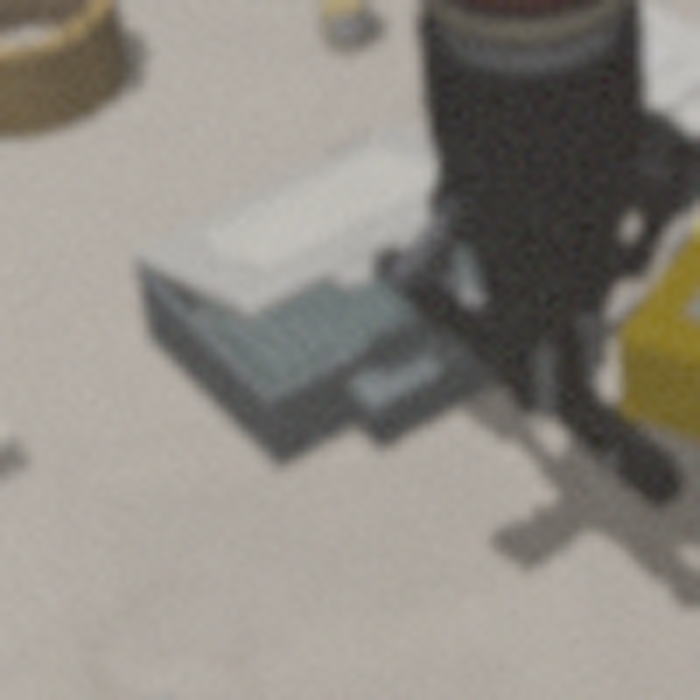

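The lid is rising: its front edge is clearly off the case at crop (330,285), at about 20°. Continuing along the arc.

```bash
python3 -m creep '[[0,0,0,0.0013,0,-0.0035,0],[0,0,0,0.0014,0,-0.0034,0],[0,0,0,0.0016,0,-0.0034,0],[0,0,0,0.0017,0,-0.0033,0],[0,0,0,0.0018,0,-0.0032,0],[0,0,0,0.0019,0,-0.0032,0],[0,0,0,0.002,0,-0.0031,0],[0,0,0,0.0021,0,-0.003,0],[0,0,0,0.0022,0,-0.003,0],[0,0,0,0.0023,0,-0.0029,0],[0,0,0,0.0024,0,-0.0028,0],[0,0,0,0.0025,0,-0.0027,0],[0,0,0,0.0026,0,-0.0026,0],[0,0,0,0.0027,0,-0.0025,0],[0,0,0,0,0,0,0]]'
python3 - <<'E'
from h import *
im=manip.grab_frame("scene");crop(im,210,170,330,290,6,"pics/s8.png")
im=manip.grab_frame("top");crop(im,220,150,320,250,6,"pics/t8.png")
p,r=pose();s=manip.state();print(p,s['contact_force'],s['ft_torque'])
E
```

```text
time: 11.13
tool_pos: [0.4664, 0.1966, 0.1138]
tool_rot: [-0.0, 1.0, -0.019, 0.001]
contact_force: [0.8, -0.6, -1.2]
gripper_width: 0.142
[0.46594203 0.19669269 0.11339903] [ 0.57983137  0.6782521  -0.06761375] [-0.0131415  -0.04798151  0.00519479]
```

View pics/s8.png

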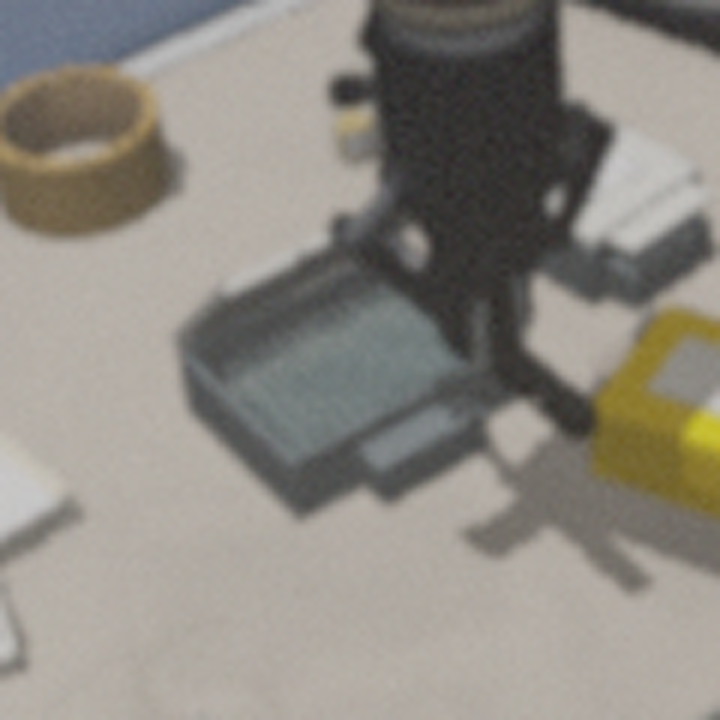

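View pics/t8.png

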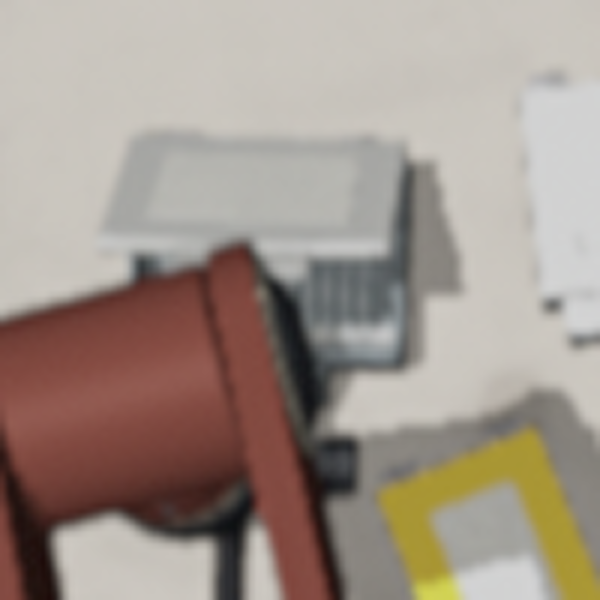

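The lid is at about 48° and still resting on the blade. I'll go on to about 62° for margin.

```bash
python3 -m creep '[[0,0,0,0.0028,0,-0.0024,0],[0,0,0,0.0029,0,-0.0023,0],[0,0,0,0.003,0,-0.0022,0],[0,0,0,0.003,0,-0.0021,0],[0,0,0,0.0031,0,-0.002,0],[0,0,0,0.0032,0,-0.0019,0],[0,0,0,0.0032,0,-0.0018,0],[0,0,0,0,0,0,0],[0,0,0,0,0,0,0]]'
python3 - <<'E'
from h import *
im=manip.grab_frame("scene");crop(im,210,170,330,290,6,"pics/s9.png")
im=manip.grab_frame("top");crop(im,220,150,320,250,6,"pics/t9.png")
p,r=pose();s=manip.state();print(p,s['contact_force'],s['ft_torque'])
E
```

```text
time: 11.98
tool_pos: [0.4872, 0.1958, 0.128]
tool_rot: [-0.0, 1.0, -0.019, 0.0]
contact_force: [0.3, 0.8, -1.2]
gripper_width: 0.142
[0.48678869 0.19576145 0.12778044] [ 0.67364956 -0.4926549  -0.73965618] [ 0.01617787  0.00267567 -0.00074305]
```

View pics/t9.png

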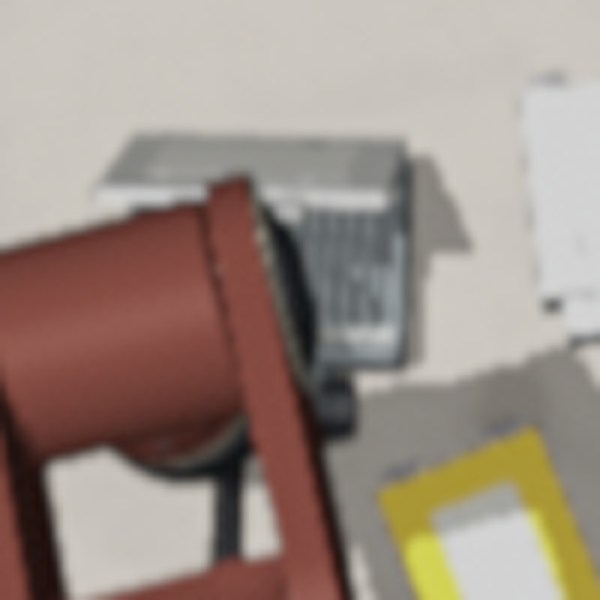

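View pics/s9.png

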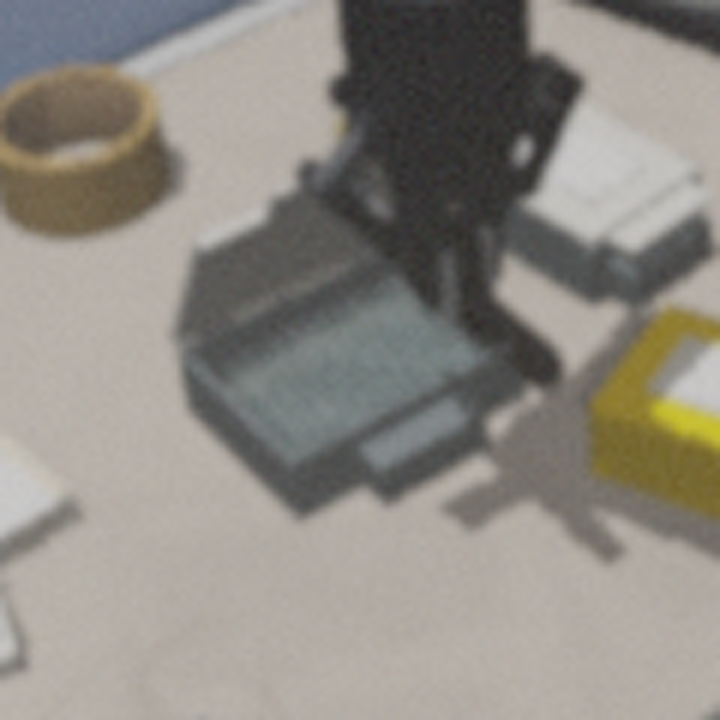

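The lid is open at about 60°. Withdrawing straight back and slightly down, then returning to where the spatula lay.

```bash
python3 -m creep '[[0,0,0,-0.005,0,0.002,0],[0,0,0,-0.01,0,0.001,0],[0,0,0,-0.015,0,0,0],[0,0,0,-0.015,0,0,0],[0,0,0,-0.015,0,0,0],[0,0,0,-0.015,0,0,0],[0,0,0,-0.015,0,0,0],[0,0,0,-0.015,0,0,0],[0,0,0,-0.015,0,0,0],[0,0,0,0,0,0,0],[0,0,0,0,0,0,0]]'
python3 - <<'E'
from h import *
im=manip.grab_frame("scene");crop(im,210,170,330,290,6,"pics/s10.png")
delta([.4487,-.2341,.14],2.48)
E
```

```text
time: 13.0
tool_pos: [0.3659, 0.2004, 0.1244]
tool_rot: [-0.0, 1.0, -0.019, 0.0]
contact_force: [0.8, 0.4, -1.0]
gripper_width: 0.141
pos [0.3666 0.2004 0.1247] turn(tool,deg) [-0.01 -0.05 -4.64] shift now-axes [ 0.0984  0.4311 -0.0153] shift target-axes [ 0.0632  0.4376 -0.0153] t 13.05
```

View pics/s10.png

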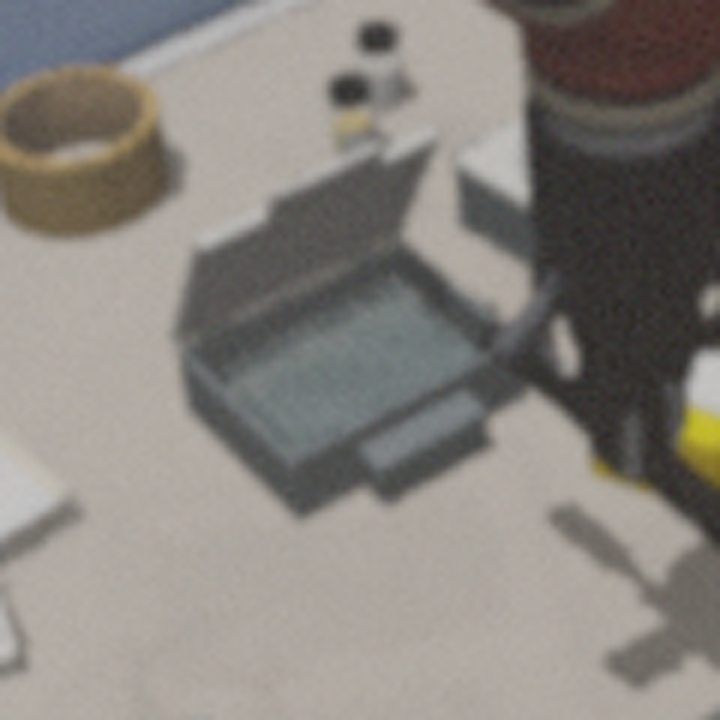

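The lid stays open by itself (edge at crop (320,190)), and the blade is clear. Carrying the spatula back.

```bash
python3 -m creep '[[0,0,-4.64,0,0,-0.005,0],[0,0,0,0.0037,0.0257,-0.0006,0],[0,0,0,0.0037,0.0257,-0.0006,0],[0,0,0,0.0037,0.0257,-0.0006,0],[0,0,0,0.0037,0.0257,-0.0006,0],[0,0,0,0.0037,0.0257,-0.0006,0],[0,0,0,0.0037,0.0257,-0.0006,0],[0,0,0,0.0037,0.0257,-0.0006,0],[0,0,0,0.0037,0.0257,-0.0006,0],[0,0,0,0.0037,0.0257,-0.0006,0],[0,0,0,0.0037,0.0257,-0.0006,0],[0,0,0,0.0037,0.0257,-0.0006,0],[0,0,0,0.0037,0.0257,-0.0006,0],[0,0,0,0.0037,0.0257,-0.0006,0],[0,0,0,0.0037,0.0257,-0.0006,0],[0,0,0,0.0037,0.0257,-0.0006,0],[0,0,0,0.0037,0.0257,-0.0006,0],[0,0,0,0.0037,0.0257,-0.0006,0],[0,0,0,0,0,0,0],[0,0,0,0,0,0,0]]'
python3 - <<'E'
from h import *
delta([.4487,-.2341,.006],2.48)
E
```

```text
time: 14.72
tool_pos: [0.4485, -0.235, 0.1398]
tool_rot: [-0.0, 1.0, 0.02, -0.0]
contact_force: [-0.2, 0.0, -0.8]
gripper_width: 0.142
pos [ 0.4485 -0.235   0.1398] turn(tool,deg) [-0.02  0.02 -0.17] shift now-axes [ 0.0003 -0.0008  0.1338] shift target-axes [ 0.0003 -0.0008  0.1338] t 14.7167
```

```bash
python3 -m creep '[[0,0,0,0,0,0.015,0],[0,0,0,0,0,0.02,0],[0,0,0,0,0,0.02,0],[0,0,0,0,0,0.02,0],[0,0,0,0,0,0.02,0],[0,0,0,0,0,0.015,0],[0,0,0,0,0,0.01,0],[0,0,0,0,0,0.006,0],[0,0,0,0,0,0.004,0],[0,0,0,0,0,0.002,0],[0,0,0,0,0,0,0],[0,0,0,0,0,0,0],[0,0,0,0,0,0,0]]'
```

```text
time: 15.8
tool_pos: [0.4489, -0.2339, 0.0088]
tool_rot: [0.001, 1.0, 0.021, 0.001]
contact_force: [-0.1, -0.3, 0.1]
gripper_width: 0.143
```

```bash
python3 -m creep '[[0,0,0,0,0,0.0015,0],[0,0,0,0,0,0.001,0],[0,0,0,0,0,0,0],[0,0,0,0,0,0,0]]'; python3 -m creep '[[0,0,0,0,0,0,0.2],[0,0,0,0,0,0,0.3],[0,0,0,0,0,0,0.5],[0,0,0,0,0,0,0.5],[0,0,0,0,0,0,0.5],[0,0,0,0,0,0,0.5],[0,0,0,0,0,0,0.5]]'; python3 -m creep '[[0,0,0,0,0,-0.008,0.5],[0,0,0,0,0,-0.01,0.5],[0,0,0,0,0,-0.02,0.5],[0,0,0,0,0,-0.03,0.5],[0,0,0,0,0,-0.03,0.5],[0,0,0,0,0,-0.03,0.5],[0,0,0,0,0,-0.03,0.5],[0,0,0,-0.03,0,-0.01,0.5],[0,0,0,-0.03,0,0,0.5],[0,0,0,-0.03,0,0,0.5],[0,0,0,0,0,0,0.5],[0,0,0,0,0,0,0.5]]'
python3 - <<'E'
from h import *
im=manip.grab_frame("scene");cv2.imwrite("pics/s12.png",im)
im=manip.grab_frame("top");cv2.imwrite("pics/t12.png",im);crop(im,220,150,480,280,3,"pics/t12c.png")
for n in("top","scene"):
  for t in("spatula","wide_case","pen_1","forceps"): list(mrect(t,n))
E
```

```text
time: 16.13
tool_pos: [0.4485, -0.2338, 0.0057]
tool_rot: [0.0, 1.0, 0.021, 0.0]
contact_force: [-0.1, -0.6, 0.3]
gripper_width: 0.144
time: 16.72
tool_pos: [0.4482, -0.2334, 0.0054]
tool_rot: [-0.0, 1.0, 0.021, -0.0]
contact_force: [0.3, -0.1, -0.1]
gripper_width: 0.498
time: 17.72
tool_pos: [0.3578, -0.2376, 0.1746]
tool_rot: [0.001, 1.0, 0.021, 0.001]
contact_force: [1.2, -0.3, -0.9]
gripper_width: 0.502
spatula top 0.85 [411.8, 203.6, 422.3, 263.3] 312 ((416.6795959472656, 232.89517211914062), (56.39984130859375, 6.330594062805176), 84.92039489746094)
wide_case top 0.88 [234.5, 170.7, 285.7, 217.6] 2037 ((262.1606140136719, 195.52130126953125), (51.36037826538086, 46.491939544677734), 1.8476102352142334)
pen_1 top 0.71 [454.6, 203.1, 464.1, 237.2] 160 ((458.5, 218.0), (32.0, 5.0), 90.0)
spatula scene 0.63 [376.3, 182.2, 409.1, 203.3] 175 ((394.7890319824219, 190.4633026123047), (37.5893440246582, 5.621469497680664), 28.300756454467773)
wide_case scene 0.88 [240.2, 190.7, 299.1, 256.7] 2420 ((266.0862121582031, 225.9655303955078), (55.70859909057617, 54.78012466430664), 68.19859313964844)
wide_case scene 0.43 [376.4, 181.2, 412.6, 202.7] 157 ((395.2000427246094, 190.6000213623047), (36.671512603759766, 5.366562843322754), 26.56505012512207)
pen_1 scene 0.75 [238.9, 194.6, 282.7, 227.4] 685 ((260.25677490234375, 208.04052734375), (15.49228286743164, 53.44317626953125), 62.10273361206055)
pen_1 scene 0.49 [400.2, 162.6, 423.6, 180.9] 85 ((410.4558410644531, 172.57351684570312), (20.236831665039062, 4.287464618682861), 30.963754653930664)
forceps scene 0.5 [201.1, 289.2, 245.4, 322.1] 190 ((221.38002014160156, 305.8399963378906), (4.599999904632568, 52.000003814697266), 53.13010025024414)
```

View pics/t12c.png

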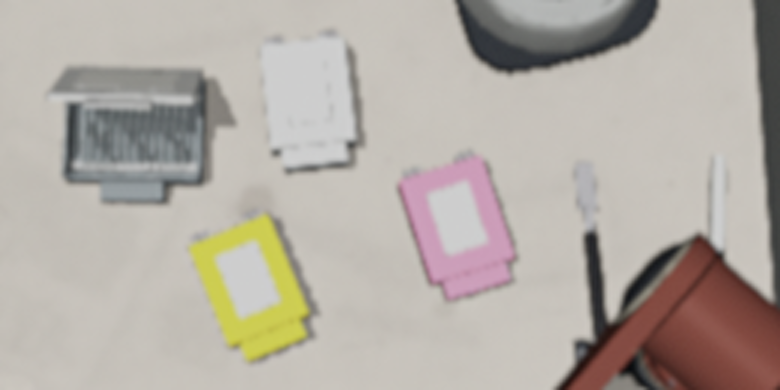

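View pics/s12.png

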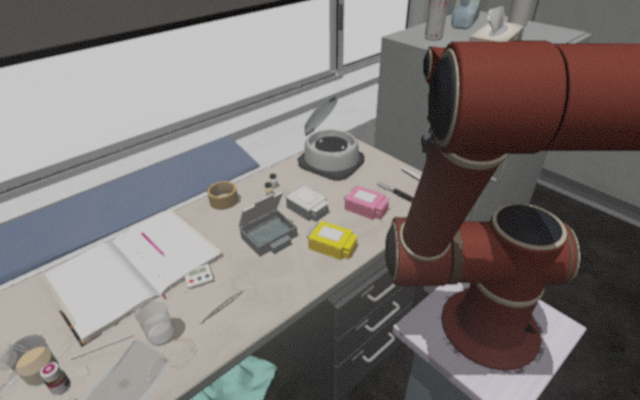

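The spatula lies on the bench and the wide lid stands open. The narrow, pink and yellow cases are shut and the pen is in place. Next a quick lid angle estimate.

```bash
python3 - <<'E'
from h import *
c=tr([.581,.1932],-.037)
for th in (40,50,55,60,65,70):
    t=np.radians(th)
    pt=lambda y,r,h:[.05-r*np.cos(t)+h*np.sin(t),y,.038+r*np.sin(t)+h*np.cos(t)]
    Q=c([pt(.065,.1,0),pt(-.065,.1,0),pt(-.03,.118,0)]); print(th,proj("top",Q).round(1).tolist(),proj("scene",Q).round(1).tolist())
im=cv2.imread("pics/s12.png");crop(im,230,180,310,260,7,"pics/s12c.png")
im=cv2.imread("pics/t12.png");crop(im,230,160,310,220,7,"pics/t12d.png")
E
```

```text
40 [[236.7, 196.8], [285.3, 197.6], [271.5, 201.8]] [[251.4, 224.9], [291.6, 204.6], [283.9, 209.0]]
50 [[236.1, 191.4], [285.0, 192.2], [271.1, 195.4]] [[248.4, 219.0], [288.7, 199.1], [280.4, 202.2]]
55 [[235.9, 188.5], [284.9, 189.2], [270.9, 191.8]] [[246.7, 216.1], [287.1, 196.4], [278.4, 199.0]]
60 [[235.7, 185.4], [284.9, 186.2], [270.8, 188.2]] [[245.0, 213.4], [285.4, 193.8], [276.4, 195.8]]
65 [[235.6, 182.2], [284.8, 183.0], [270.7, 184.4]] [[243.3, 210.8], [283.7, 191.4], [274.3, 192.9]]
70 [[235.5, 179.0], [284.8, 179.7], [270.7, 180.5]] [[241.5, 208.3], [281.9, 189.1], [272.2, 190.1]]
```

View pics/t12d.png

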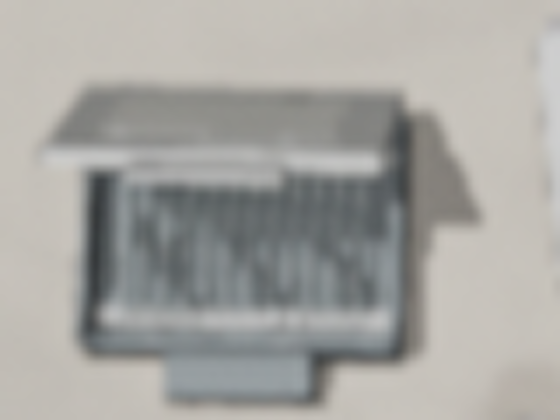

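View pics/s12c.png

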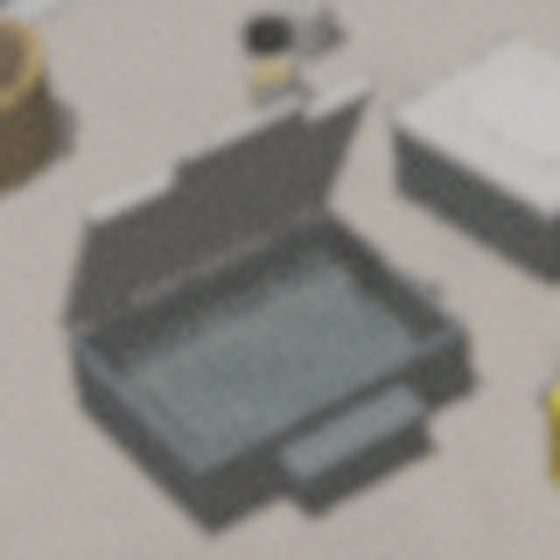

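The front corner of the lid is at (236,183.5) in the top view and (243,211) in the scene view, so the lid is at about 63–65°. Handing in.

```bash
python3 -c "
from plant import manip
print(manip.job_done(), manip.state()['time'])"
```

```text
the job is handed in; nothing more can be done
the job is handed in; nothing more can be done
```

The wide case is open and the job is handed in at about 18–19 s of robot time. I slid the spatula's blade level under the lip and raised the tip along the lid's arc. I then drew the blade straight out and laid the spatula back where it had been.

My last checks:
- **Lid:** both cameras put the wide case's lid at about 63–65°, and it stayed up after the blade was withdrawn.
- **Spatula:** it lies on the bench well away from both cases, and the fingers have let go of it.
- **Bystanders:** the narrow, yellow and pink cases are shut. The pen and forceps look unmoved, although the arm partly hid the pen in the top view.
- **Forces:** the wrist force stayed near sensor noise while the lid was opening. I saw no contact between the gripper and the case.

**Where checks disagreed or failed:**
- The two cameras differed by about 3 mm on the wide case's position, so I crept the blade in while watching the force reading.
- The detector missed the forceps in the top view, and in the scene view it reported part of the wide case as the pen and the spatula as a weak second wide case. I judged these from the pictures instead.
- When closing on the handle, the fingers pressed the bench with about 6 N, which did no harm.

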